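# Pack the print order and ring for pick-up

### The job

Finish packing the order in the blue tote, where the green housing already stands: put in the orange drill guide, the amber tub with the white lid and the red roller, so that all four stand upright, side by side, flat on the tote's floor; set each one down rather than dropping it. When everything is packed and let go, ring for pick-up by pressing the brass bell's plunger fully down to its stop and letting it come back up. Leave the other things on the table where they are.

Things in the scene. Friction and masses are not known exactly. Their poses are not given: they have to be found in the camera images.
- tote: blue open-topped plastic tote, fixed to the table, outside 176 (its x) x 134 (its y) x 46 mm high, walls and floor 6 mm thick, so 164 x 122 mm inside; origin at the centre of its underside, inner floor 6 mm above it
- guide: orange 3D-printed drill guide, about 0.2 kg: solid block 154 (its x) x 54 (its y) x 50 mm high, with an upright grip fin across the middle of its top, 14 mm thick (along its x), 42 mm wide (along its y), rising from the block's top at 50 mm to 100 mm above the underside; origin at the centre of the underside
- jar: round amber tub with a paper band and a white screw lid of the same diameter, 60 mm diameter, 95 mm tall, about 0.22 kg, standing; origin at the centre of the underside
- housing: green 3D-printed gear housing, a square block 56 x 56 x 90 mm tall with a round steel bearing face on top, about 0.24 kg, already standing loose in the tote, near one of its corners (its centre about 52 mm along the tote's x and 30 mm along the tote's y from the tote's centre); origin at the centre of the underside, x and y square to its faces
- roller: red 3D-printed roller, plain cylinder of 38 mm diameter, 105 mm tall, about 0.12 kg, standing on end; origin at the centre of the underside
- bell: brass counter bell on a black foot of 84 mm diameter, fixed to the table; dome top 41 mm high, plunger above it; origin at the centre of the underside
- bell_top (a point): centre of the top face of the bell's steel plunger button (22 mm diameter), 62 mm above the table when up
- bell_plunger (a joint): travel of the bell's plunger, m: 0 up, 0.008 fully down at its stop; a spring (2 N at the top, 6 N at the stop) returns it
- glue: bystander: white glue bottle with yellow cap, 38 mm diameter, 105 mm tall, standing; origin at the centre of its underside
- gear: bystander: white printed gear lying flat, 66 mm diameter, 28 mm high; origin at the centre of its underside
- planter: bystander: yellow open cup, 68 mm diameter at the rim, 65 mm tall; origin at the centre of its underside
- cleaner: bystander: clear cleaner bottle with blue cap, 68 mm diameter, 190 mm tall; origin at the centre of its underside
- spool: bystander: filament spool lying flat, black flanges of 200 mm diameter, 65 mm high; origin at the centre of its underside
- ruler: bystander: plain steel ruler lying flat beyond the goods, 200 mm long along its x, 28 mm wide, 4 mm thick; origin under its middle
- driver: bystander: yellow-handled screwdriver lying flat among the goods, handle 24 mm thick, 180 mm long along its x; origin under its middle
Mind the look-alikes: they are no part of the job. Several things have the shape of the housing; the one meant has the colours described above. Leave any pink look-alike of the bell alone.

How it is judged:
On the way, in this order (a step that is already met when the one before it is completed fails the run):
1. all four goods stand upright on the tote's floor, released, at rest (x of guide in the frame of tote between -0.082 and 0.082 m and y of guide in the frame of tote between -0.061 and 0.061 m and z of guide in the frame of tote between 0.002 and 0.011 m and angle between each of guide, jar, housing, roller's own z axis and vertical below 0.1 rad and linear speed of each of guide, jar, housing, roller below 0.05 m/s and contact force between each of guide, jar, housing, roller and the fingers below 0.1 N and x of jar in the frame of tote between -0.082 and 0.082 m and y of jar in the frame of tote between -0.061 and 0.061 m and z of jar in the frame of tote between 0.002 and 0.011 m and x of housing in the frame of tote between -0.082 and 0.082 m and y of housing in the frame of tote between -0.061 and 0.061 m and z of housing in the frame of tote between 0.002 and 0.011 m and x of roller in the frame of tote between -0.082 and 0.082 m and y of roller in the frame of tote between -0.061 and 0.061 m and z of roller in the frame of tote between 0.002 and 0.011 m), for 0.2 s.
2. the bell's plunger is pressed down to its stop (value of joint bell_plunger above 0.0068 m), for 0.05 s.
At the end, for the whole second after the job is handed in: Guide, tub, housing and roller each inside the tote's walls with the underside within 5 mm of its inner floor, tilted less than 0.1 rad, at rest and released; the bell's plunger back within 2 mm of its top (all of step 1 and value of joint bell_plunger below 0.002 m); the robot touches nothing.
It fails at once if a bystander is moved more than 30 mm (distance of any of glue, gear, planter, cleaner, spool, ruler, driver from where it was at the start of the episode above 0.03 m).
It fails at once if one of the goods is dropped (moves faster than 0.8 m/s, a fall of about 30 mm, while the fingers do not touch it) ((linear speed of guide above 0.8 m/s and contact force between guide and the fingers below 0.05 N) or (linear speed of jar above 0.8 m/s and contact force between jar and the fingers below 0.05 N) or (linear speed of housing above 0.8 m/s and contact force between housing and the fingers below 0.05 N) or (linear speed of roller above 0.8 m/s and contact force between roller and the fingers below 0.05 N)).
It also fails if it takes over 72 s, if anything falls off the work surface, if the arm or the gripper's body presses on something with over 40 N, if the wrist force passes 120 N, or if a joint passes its speed limit or range.

### The arm

A 6-joint arm with a two-finger parallel gripper is mounted at the origin on the work surface. World frame = base frame: x ahead of the robot, y to its left, z up, the work surface at z = 0. Lengths are in m, angles in rad, forces in N, time in s.
With the tool pointing down it reaches from about 0.25 to 0.775 m from the base axis. Payload 8.9 kg.
Tool frame: the origin (TCP) lies on the centre line of the jaws, within the pads' length; the fingertips stand 17 mm ahead of it and the grasp point (between the pads) lies 2 mm behind it; z points along the fingers, y is the line along which they close (so a half turn about z gives the same grasp; the last joint's range is limited). The gripper opens to 85 mm and grips with 20 to 120 N. Pads are 22 mm wide; open, the fingers measure 114 mm over their backs; the gripper's body (76 mm by 85 mm) begins 54 mm behind the grasp point. The pads swing forward as they close: fully open they stand 13 mm farther back than shut.
Start: joints at [-1.24, 0.291, -0.153, 1.127, 0, 1.431], TCP at [0.238, -0.468, 0.248] pointing down, gripper open.
Joint ranges: [-2.52, 2.52], [-0.91, 1.74], [-1.3, 1.37], [-1.96, 2.02], [-1.52, 1.47], [-3.14, 3.14]. Speed limits (rad/s): [2.22, 2.22, 2.79, 3.14, 3.14, 3.14].

### API

Orientations are given as a unit quaternion [x, y, z, w].
In Python, from plant import env gives the robot as it stands. Calls block until the motion is done:
- env.move_ptp(position, orientation): joint-space move of the TCP to a pose.
- env.move_straight(position, speed=0.15, frame=None): straight line of the TCP; frame=None keeps the orientation; speed is the mean speed in m/s.
- env.movej(angles): joint-space move.
- env.command_gripper(opening): finger opening in m; the grip force is fixed at half the most; returns when the fingers have stopped.
- env.hold(seconds).
- env.ik(position, orientation): joint angles nearest the present ones, or None.
- env.observe(): the state.
- env.capture(name): name is "scene" or "top"; returns the picture (384x512x3 uint8, red, green, blue); there is no depth.
- env.camera_params(name): a dict with "vfov" (degrees; the focal length in pixels is half the picture's height over the tangent of half this angle, whatever the lens; pixels are square), "cx", "cy" (the principal point, pixels), "origin" and "attitude" of the camera in the world. Camera axes: x right, y up, looking along -z (the intrinsics and any distortion apply to the point x, -y, -z); pixel columns grow to the right and rows downward; lengths in m; the calibration is good to about 2 mm. A picture is of the moment at which its call begins. camera_params takes no time and is no camera call.
A pose or a line that the arm cannot do raises env.Unreachable and nothing moves.
- env.hand_in(): hands the job in; it is judged then, once.
The state is a dict: "t": time; "joints": joint angles; "joint_vel": joint speeds; "tau": joint torques, N m; "tcp_pos": TCP position; "tcp_rot": TCP orientation; "contact_force": force on the tool from outside, world axes, zero at the start; "ft_torque": the same for the moment, N m; "width": finger opening in m; "grasp_force": force on a finger pad.
Only numpy, scipy, OpenCV 4.12 (cv2) and the standard library are available. Lean on these libraries where they do the work, as an engineer would, in place of code of your own. Each camera call takes 0.05 s, during which the arm holds its last target. There are 200 camera calls.

## Working session

There is one attempt and no reset: what is moved stays moved. The work goes in short steps, each a Python script; the robot and the scene stay as the last script left them, time stands still between calls to the robot, and variables do not carry over. Pictures are saved under pics/ and viewed, at most 10 in all, crops included, and the job is handed in when it is done.

```bash
mkdir -p pics; ls; python3 - <<'E'
from plant import env
import cv2
for n in("scene","top"):
    im=env.capture(n); cv2.imwrite(f"pics/{n}0.png",im[:,:,::-1]); print(n,env.camera_params(n))
o=env.observe(); print(o)
E
```

```text
pics
scene {'vfov': 47.23631611068657, 'cx': 256.3929355011277, 'cy': 198.85335355452992, 'origin': array([1.10042214, 0.51991771, 1.09521435]), 'attitude': array([0.13080261, 0.30380734, 0.87182157, 0.36127404])}
top {'vfov': 42.13516084117411, 'cx': 247.1002944102139, 'cy': 193.46188618910688, 'origin': array([ 0.42379807, -0.03947823,  1.29706894]), 'attitude': array([ 0.02846313, -0.04119745, -0.69667247,  0.71563964])}
{'t': 0.1, 'joints': array([-1.24029228e+00,  2.91224418e-01, -1.54025402e-01,  1.12670231e+00,
        1.87857108e-05,  1.43153095e+00]), 'joint_vel': array([-0.00123069, -0.00173045,  0.00322104, -0.00057818, -0.00135175,
        0.00018372]), 'tau': array([ 1.74376535e-03, -5.37978351e+01,  3.31917787e+01,  9.26299486e-03,
       -2.95338050e-04,  4.96024896e-06]), 'tcp_pos': array([ 0.23756402, -0.46777117,  0.24779897]), 'tcp_rot': array([ 9.72541018e-01,  2.32730821e-01, -4.58242379e-05, -5.76156258e-04]), 'contact_force': array([ 0.07064313,  0.7115954 , -0.1345092 ]), 'ft_torque': array([ 0.05580669, -0.03185266, -0.02882298]), 'grasp_force': 0.0, 'width': 0.08536346451787324}
```

View pics/scene0.png

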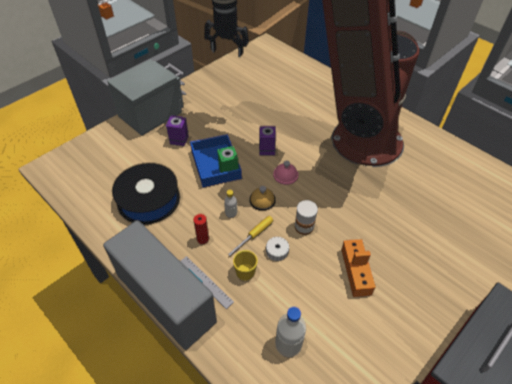

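View pics/top0.png

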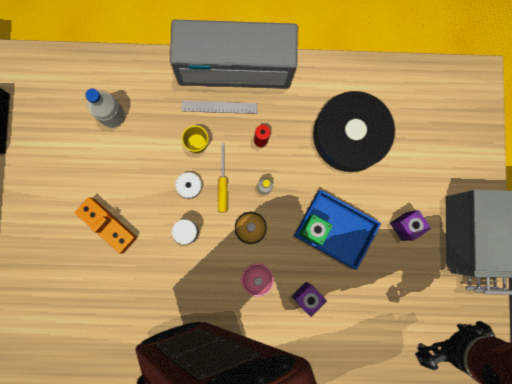

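Seen in the top view: orange guide (105,225), white-lid tub (184,232), red roller (262,135), brass bell (250,228), tote (337,229) with green housing (318,230).
Look-alikes: purple housings (410,226) and (310,298), pink bell (257,279), glue (265,186) against the roller, white gear (188,185) against the tub lid. I choose by colour as described, and check in one close crop montage.

```bash
cat > h.py <<'E'
import numpy as np, cv2
from scipy.spatial.transform import Rotation as R
from plant import env
def cam(n):
    p=env.camera_params(n); return p,R.from_quat(p["attitude"]).as_matrix(),192/np.tan(np.radians(p["vfov"]/2))
def onplane(n,uv,z):
    p,A,f=cam(n); uv=np.atleast_2d(np.asarray(uv,float))
    d=np.c_[(uv[:,0]-p["cx"])/f,-(uv[:,1]-p["cy"])/f,-np.ones(len(uv))]@A.T
    return p["origin"]+d*((z-p["origin"][2])/d[:,2])[:,None]
def proj(n,P):
    p,A,f=cam(n); c=(np.atleast_2d(P)-p["origin"])@A
    return np.c_[p["cx"]+f*c[:,0]/-c[:,2],p["cy"]-f*c[:,1]/-c[:,2]]
def snap(n,name):
    im=env.capture(n); cv2.imwrite(f"pics/{name}.png",im[:,:,::-1]); return im
E
python3 - <<'E'
import cv2,numpy as np
from h import *
t=cv2.imread("pics/top0.png"); s=cv2.imread("pics/scene0.png")
def c(im,x,y,w=80):
    h=w*3//4; return cv2.resize(im[y-h//2:y-h//2+h,x-w//2:x-w//2+w],(260,195),interpolation=cv2.INTER_NEAREST)
m=np.vstack([np.hstack([c(t,337,229,104),c(t,105,225),c(t,184,232)]),np.hstack([c(t,262,135),c(t,250,228),c(s,215,165)]),np.hstack([c(s,358,268),c(s,306,217),c(s,202,228)])])
cv2.imwrite("pics/crops.png",m)
for n,uv,z in [("top",(337,229),.0),("top",(105,225),.05),("top",(184,232),.095),("top",(262,133),.105),("top",(250,226),.05)]: print(onplane(n,uv,z),proj("scene",onplane(n,uv,z)))
E
```

```text
[[ 0.46584161 -0.29786871  0.        ]] [[214.6121162  163.92002456]]
[[0.45884692 0.29070161 0.05      ]] [[358.77231948 261.69808884]]
[[0.4458384  0.08937578 0.095     ]] [[307.66304428 207.68598773]]
[[ 0.6908126  -0.09187422  0.105     ]] [[201.17502766 218.06156891]]
[[ 0.46593541 -0.0697246   0.05      ]] [[262.83388393 191.19634603]]
```

View pics/crops.png

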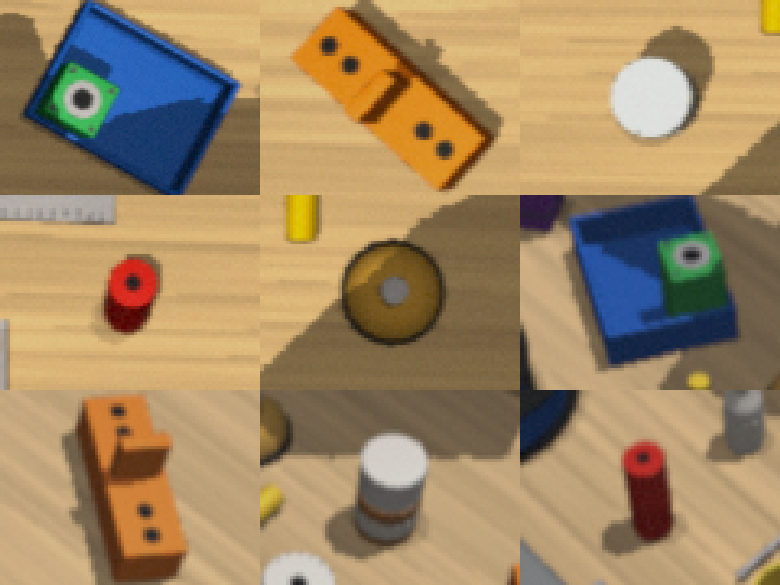

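Crops confirm the choices: the green housing with a steel face is in the tote, the guide has a fin and four holes, the white lid tops a banded tub, the red roller is plain, and the brass bell has a steel button. Now precise measurement.

```bash
cat > meas.py <<'E'
from h import *
def blob(m,near,r=60):
    n,l,st,c=cv2.connectedComponentsWithStats(m.astype(np.uint8),connectivity=8)
    k=[i for i in range(1,n) if np.hypot(*(c[i]-near))<r]; k=max(k,key=lambda i:st[i,4])
    return max(cv2.findContours((l==k).astype(np.uint8),cv2.RETR_EXTERNAL,cv2.CHAIN_APPROX_NONE)[0],key=cv2.contourArea)[:,0]
def load(f):
    im=cv2.imread(f); return cv2.cvtColor(im,cv2.COLOR_BGR2HSV).astype(int).transpose(2,0,1)
def rect(P):
    (c,wh,a)=cv2.minAreaRect((P[:,:2]*1e3).astype(np.float32)); return np.array(c)/1e3,np.array(wh),a
E
python3 - <<'E'
from meas import *
h,s,v=load("pics/top0.png"); H,S,V=load("pics/scene0.png")
def circ(n,m,near,z,lab):
    c=blob(m,near,20); P=onplane(n,cv2.convexHull(c.astype(np.int32))[:,0],z)
    (x,y),r=cv2.minEnclosingCircle((P[:,:2]*1e3).astype(np.float32)); print(lab,n,np.round([x,y,r],1)); 
circ("top",(s<40)&(v>185),(184,232),.095,"lid")
circ("scene",(S<40)&(V>185),(306,208),.095,"lid")
red=((h<8)|(h>172))&(s>150)
circ("top",red&(v>170),(262,132),.105,"roller")
circ("scene",((H<8)|(H>172))&(S>150)&(V>170),(201,218),.105,"roller")
circ("top",(s<60)&(v>70)&(v<200),(250,227),.062,"bell")
circ("scene",(S<60)&(V>70)&(V<200),(263,189),.062,"bell")
circ("top",((h>8)&(h<30)&(s>150))&(v<0),(1,1),0,"x") if 0 else 0
# guide
org=(h>4)&(h<16)&(s>190)
b=blob(org&(v>195),(105,225)); print("guide",rect(onplane("top",b,.05)))
m=np.zeros(h.shape,np.uint8); cv2.fillPoly(m,[cv2.convexHull(blob(org,(105,225)).astype(np.int32))],1)
dark=((m>0)&(v<110)).astype(np.uint8); n,l,st,c=cv2.connectedComponentsWithStats(dark)
for i in range(1,n): print(st[i,4],c[i],np.round(onplane("top",c[i],.05)*1e3,1))
# housing
b=blob((h>45)&(h<85)&(s>80)&(v>110),(318,230)); print("housing",rect(onplane("top",cv2.convexHull(b.astype(np.int32))[:,0],.09)))
circ("top",(s<70)&(v>100),(318,230),.09,"bearing")
circ("scene",(S<70)&(V>100),(228,153),.09,"bearing")
# tote
b=blob((h>95)&(h<125)&(s>120),(337,229)); hu=cv2.convexHull(b.astype(np.int32))
P=onplane("top",hu[:,0],.046); print("tote",rect(P))
q=cv2.approxPolyDP(hu,5,True)[:,0]; print(q.tolist(),np.round(onplane("top",q,.046)*1e3,1).tolist())
B=blob((H>95)&(H<125)&(S>120),(216,160)); q=cv2.approxPolyDP(cv2.convexHull(B.astype(np.int32)),4,True)[:,0]; print(q.tolist(),np.round(onplane("scene",q,.046)*1e3,1).tolist())
E
```

```text
lid top [447.6  90.6  29. ]
lid scene [448.9  88.3  27.9]
roller top [694.5 -92.5  18. ]
roller scene [694.6 -94.5  16.3]
bell top [463.7 -71.3   9.8]
bell scene [468.1 -71.2  12.9]
guide (array([0.48099988, 0.29933026]), array([0., 0.]), 0.0)
124 [117.43548387 223.70967742] [[462.9 260.1  50. ]]
8 [ 93.   214.25] [[484.8 321.8  50. ]]
59 [103.89830508 224.18644068] [[460.8 293.5  50. ]]
16 [114.625 234.75 ] [[435.3 265.7  50. ]]
15 [121.13333333 240.46666667] [[421.7 248.9  50. ]]
housing (array([ 0.46081708, -0.23204358]), array([54.06023407, 55.39598083]), 64.05377197265625)
bearing top [ 461.2 -232.2   18. ]
bearing scene [ 457.2 -237.9   18.3]
tote (array([ 0.46432932, -0.28999194]), array([177.06163025, 134.49305725]), 62.35499572753906)
[[320, 190], [379, 223], [356, 268], [295, 235]] [[561.7, -244.7, 46.0], [482.3, -394.8, 46.0], [368.4, -337.1, 46.0], [446.5, -183.2, 46.0]]
[[226, 135], [240, 177], [203, 186], [191, 142]] [[373.3, -337.9, 46.0], [473.1, -164.2, 46.0], [581.3, -218.6, 46.0], [481.5, -396.2, 46.0]]
```

```bash
python3 - <<'E'
from meas import *
h,s,v=load("pics/top0.png"); H,S,V=load("pics/scene0.png")
P=[]
for u,w in [(85.9,209.2),(92.7,215),(115.5,235.3),(121.9,240.8)]:
    x,y=int(round(u)),int(round(w)); p=v[y-3:y+4,x-3:x+4]; wt=np.clip(170-p,0,None)*(np.hypot(*np.mgrid[-3:4,-3:4])<3.6)
    yy,xx=np.mgrid[y-3:y+4,x-3:x+4]; c=(wt*xx).sum()/wt.sum(),(wt*yy).sum()/wt.sum(); P.append(onplane("top",c,.05)[0]); print(np.round(c,1),np.round(P[-1]*1e3,1))
P=np.array(P); d=P[0]-P[3]; print("guide c",P.mean(0),(P[0]+P[3])/2,(P[1]+P[2])/2,"yaw",np.degrees(np.arctan2(d[1],d[0])))
org=(h>4)&(h<18)&(s>150); b=blob(org,(105,225)); print(rect(onplane("top",b,.05)), rect(onplane("top",b,.0)))
def edge(n,c,a,b):
    a,b=np.array(a,float),np.array(b,float); L=np.linalg.norm(b-a); e=(b-a)/L; t=(c-a)@e; o=np.abs((c-a)@[-e[1],e[0]])
    Q=onplane(n,c[(t>.12*L)&(t<.88*L)&(o<2.5)],.046)[:,:2]*1e3
    vx,vy,x,y=cv2.fitLine(Q.astype(np.float32),cv2.DIST_HUBER,0,.01,.01).ravel(); return len(Q),np.degrees(np.arctan2(vy,vx))%180,np.array([x,y])
b=blob((h>95)&(h<125)&(s>120),(337,229)); B=blob((H>95)&(H<125)&(S>120),(216,160))
E={"-ey":edge("top",b,(320,190),(379,223)),"-ex":edge("top",b,(379,223),(356,268)),"+ey s":edge("scene",B,(226,135),(240,177)),"-ex s":edge("scene",B,(226,135),(191,142))}
for a in (61,62,63):
    a=np.radians(a); ex=np.array([np.cos(a),np.sin(a)]); ey=np.array([-ex[1],ex[0]])
    print({k:(round(float(w[2]@(ey if 'y' in k else ex)),1)) for k,w in E.items()})
print({k:(w[0],round(float(w[1]),1)) for k,w in E.items()})
E
```

```text
[ 85.7 208.5] [498.7 340.8  50. ]
[ 92.2 214.4] [484.2 323.9  50. ]
[114.8 234.8] [435.2 265.1  50. ]
[121.2 240.5] [421.5 248.6  50. ]
guide c [0.4599012  0.29459361 0.05      ] [0.46006486 0.29470441 0.05      ] [0.45973754 0.29448281 0.05      ] yaw 50.08520696302807
(array([0.45936432, 0.29047308]), array([160.29272461,  61.86547852]), 50.52006149291992) (array([0.46079031, 0.30370221]), array([166.71949768,  64.34590149]), 50.52004623413086)
{'-ey': -612.8, '-ex': -115.4, '+ey s': -488.2, '-ex s': -112.2}
{'-ey': -612.3, '-ex': -124.9, '+ey s': -487.8, '-ex s': -121.8}
{'-ey': -611.5, '-ex': -134.5, '+ey s': -487.3, '-ex s': -131.4}
{'-ey': (45, 62.3), '-ex': (34, 151.9), '+ey s': (15, 61.8), '-ex s': (26, 150.6)}
```

```bash
python3 - <<'E'
from meas import *
a=np.radians(62.1); ex=np.array([np.cos(a),np.sin(a)]); ey=np.array([-ex[1],ex[0]])
C=-.0385*ex-.550*ey; print(C)
out=[]
for n,f,(x0,y0),k in [("top","pics/top0.png",(288,184),4),("scene","pics/scene0.png",(180,125),6)]:
    im=cv2.imread(f); w=392//k; hh=360//k; t=cv2.resize(im[y0:y0+hh,x0:x0+w],None,fx=k,fy=k,interpolation=cv2.INTER_CUBIC)
    for X,Y,z,c in [(88,67,46,(0,0,255)),(82,61,46,(0,255,255)),(82,61,6,(255,255,255))]:
        Q=np.array([[*(C+(sx*X*ex+sy*Y*ey)/1e3),z/1e3] for sx,sy in((1,1),(1,-1),(-1,-1),(-1,1))])
        cv2.polylines(t,[np.round((proj(n,Q)+.5-[x0,y0])*k).astype(np.int32)],True,c,1)
    out.append(t)
cv2.imwrite("pics/ov.png",np.hstack([o[:360] for o in out]))
E
```

```text
[ 0.4680558  -0.29138637]
```

View pics/ov.png

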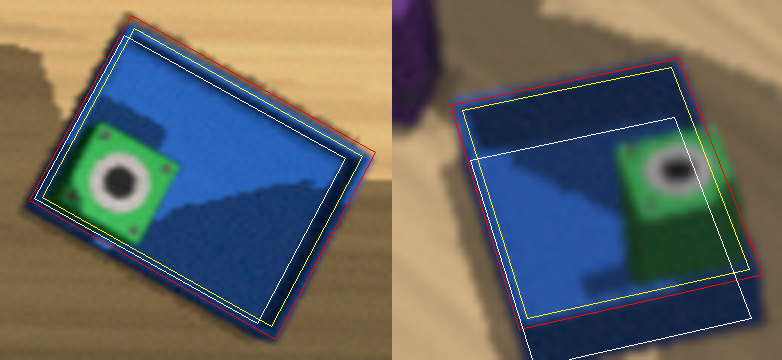

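The tote rim overlay fits within about 2 mm in both views (tote centre ≈ (0.467,-0.292), yaw 62.1°), and the housing sits at (52,32), as stated. Start with the guide.

```bash
cat >> h.py <<'E'
YT=62.1; a_=np.radians(YT); ex=np.array([np.cos(a_),np.sin(a_)]); ey=np.array([-ex[1],ex[0]]); C=np.array([.4668,-.2921])
def T(x,y): return C+(x*ex+y*ey)/1e3
def down(deg):
    a=np.radians(deg); y=np.array([np.cos(a),np.sin(a),0]); z=np.array([0,0,-1.]); return R.from_matrix(np.c_[np.cross(y,z),y,z]).as_quat()
def best(pos,deg):
    """down pose with jaw line at deg (mod 180), wrist nearest its mid-range/present"""
    q0=env.observe()["joints"]; c=[]
    for d in (deg,deg+180):
        q=env.ik(np.array(pos),down(d))
        if q is not None: c.append((abs(q[5]-q0[5])+ (5 if abs(q[5])>2.9 else 0),d))
    return min(c)[1]
def go(xy,z,deg):
    p=[*xy,z]; env.move_ptp(p,down(best(p,deg)))
def lin(xy,z,sp=.15): env.move_straight([*xy,z],speed=sp)
def st(l=""):
    o=env.observe(); print(l,"t%.1f"%o["t"],np.round(o["tcp_pos"]*1e3,1),"w%.1f"%(o["width"]*1e3),"g%.1f"%o["grasp_force"],"F",np.round(o["contact_force"],1)); return o
E
python3 - <<'E'
from h import *
G=(.4605,.2937)
go(G,.20,50.2); st("above")
lin(G,.076,.2); st("at")
env.command_gripper(0.0); st("grip")
lin(G,.216,.25); st("lift")
go(T(0,-31),.216,YT); st("over")
snap("top","top1");snap("scene","scene1")
E
```

```text
above t2.9 [460.9 293.1 200. ] w85.4 g0.0 F [-1.  -0.2 -0.2]
at t3.7 [461.2 293.8  76.8] w85.2 g0.0 F [-0.1 -0.5  0.5]
grip t4.3 [460.7 293.8  76.3] w13.6 g59.3 F [-0.6 -0.3  5.2]
lift t5.0 [459.8 293.4 214.6] w13.4 g58.5 F [ 0.3  0.5 -1.8]
over t7.2 [ 494.6 -305.8  216. ] w13.7 g58.5 F [-1.   1.3 -1.9]
```

```bash
python3 - <<'E'
import cv2,numpy as np
t=cv2.imread("pics/top1.png")[160:300,270:400]; s=cv2.imread("pics/scene1.png")[80:220,150:280]
cv2.imwrite("pics/v1.png",np.hstack([cv2.resize(i,None,fx=3,fy=3,interpolation=cv2.INTER_CUBIC) for i in(t,s)]))
E
```

```text
(no output)
```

View pics/v1.png

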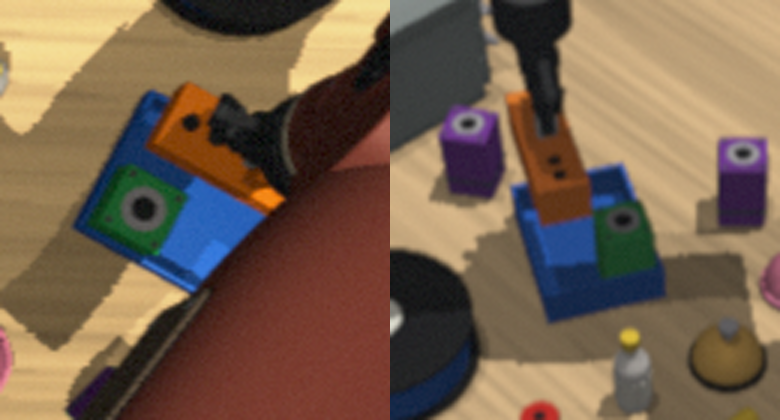

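```bash
python3 - <<'E'
from h import *
for n,uv in [("scene",(204.2,133.2)),("scene",(206.6,137.6)),("top",(333.5,200.5))]:
    P=onplane(n,uv,.19)[0,:2]; d=(P-C)*1e3; print(n,np.round(P*1e3,1),"tote",np.round([d@ex,d@ey],1))
E
```

```text
scene [ 514.2 -271.7] tote [ 40.2 -32.3]
scene [ 521.6 -252.4] tote [ 60.8 -29.8]
top [ 523.1 -251.6] tote [ 62.1 -30.8]
```

```bash
python3 - <<'E'
from h import *
p=T(-1,-31)
lin(p,.12,.2); st(); lin(p,.09,.1); o=st("90")
if np.linalg.norm(o["contact_force"][:2])<6: lin(p,.0825,.05); st("down")
E
```

```text
t7.9 [ 494.3 -307.6  120.8] w13.2 g58.4 F [-0.3 -0.1 -1.8]
90 t8.4 [ 494.2 -307.9   90.8] w13.1 g58.4 F [ 0.  -0.3 -1.2]
down t8.7 [ 494.  -307.6   82.6] w13.3 g58.6 F [ 0.3  0.7 -1.6]
```

```bash
python3 - <<'E'
from h import *
p=T(-1,-31)
lin(p,.0815,.05); st("floor"); env.command_gripper(.06); st("rel")
lin(p,.16,.2); env.command_gripper(.085)
J=(.4482,.0895)
go(J,.17,90); st("jar above"); snap("top","top2"); snap("scene","scene2")
lin(J,.070,.2); env.command_gripper(0.); st("grip"); lin(J,.21,.25); st("lift")
E
```

```text
floor t8.9 [ 494.  -307.7   82.3] w13.3 g59.5 F [-1.8  0.3  4.9]
rel t9.4 [ 493.7 -307.5   81.5] w59.7 g0.0 F [0.6 0.1 0.4]
jar above t11.8 [448.8  88.9 170.1] w85.0 g0.0 F [ 0.4 -0.   0.5]
grip t12.9 [449.3  89.4  71.4] w59.0 g62.6 F [-1.7 -1.1  7.3]
lift t13.6 [447.6  89.5 209.2] w59.0 g64.9 F [-0.1  0.7 -2.8]
```

```bash
python3 - <<'E'
from meas import *
out=[]
for n,(x0,y0),k in [("top",(288,184),4),("scene",(180,125),6)]:
    im=cv2.imread(f"pics/{n}2.png"); t=cv2.resize(im[y0:y0+360//k,x0:x0+392//k],None,fx=k,fy=k,interpolation=cv2.INTER_CUBIC)
    def box(c,X,Y,z,col):
        Q=np.array([[*T(c[0]+sx*X,c[1]+sy*Y),z/1e3] for sx,sy in((1,1),(1,-1),(-1,-1),(-1,1))])
        cv2.polylines(t,[np.round((proj(n,Q)+.5-[x0,y0])*k).astype(np.int32)],True,col,1)
    box((0,0),88,67,46,(0,0,255)); box((-1,-31),77,27,56,(255,255,255)); box((52,31),28,28,96,(0,255,255))
    out.append(t[:360])
cv2.imwrite("pics/v2.png",np.hstack(out))
E
```

```text
(no output)
```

View pics/v2.png

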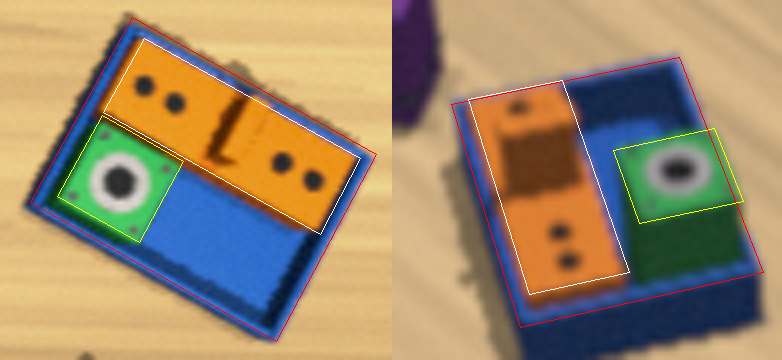

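The guide is down between the walls at about (-1,-31), parallel to the tote and clear of the housing; the free bay remains for the tub and roller. Tub next, with force-checked descent.

```bash
python3 - <<'E'
from h import *
p=T(-50.5,29)
go(p,.21,YT); st("over"); snap("top","top3"); snap("scene","scene3")
for z in (.14,.122,.108,.095,.085,.080):
    lin(p,z,.12); o=st(z)
    if abs(o["contact_force"][2]+2.5)>3 or np.linalg.norm(o["contact_force"][:2])>5: break
E
```

```text
over t15.2 [ 417.8 -322.1  209.8] w58.4 g64.7 F [-0.2  0.4 -2.2]
0.14 t16.0 [ 417.9 -323.3  140.6] w58.7 g64.8 F [-0.4 -0.1 -2.3]
0.122 t16.3 [ 417.5 -323.   122.3] w58.7 g65.0 F [ 1.3 -0.7 -2.4]
0.108 t16.6 [ 417.4 -323.   108.3] w59.0 g65.0 F [-0.6 -0.3 -2.5]
0.095 t16.8 [ 417.3 -322.9   95.2] w58.8 g65.1 F [-0.2 -0.1 -2.3]
0.085 t17.1 [ 417.3 -323.    85.2] w58.7 g65.1 F [ 0.5 -0.2 -2.4]
0.08 t17.3 [ 417.4 -323.1   80. ] w58.6 g65.1 F [ 0.3  0.7 -3.1]
```

```bash
python3 - <<'E'
from h import *
p=T(-50.5,29)
lin(p,.0768,.04); st("floor"); env.command_gripper(.074); st("rel")
lin(p,.19,.2); env.command_gripper(.085)
r=(.6945,-.0935)
go(r,.20,90); st("roller above"); snap("top","top4"); snap("scene","scene4")
lin(r,.080,.2); env.command_gripper(0.); st("grip"); lin(r,.225,.25); st("lift")
out=[]
for n,(x0,y0),k in [("top",(288,184),4),("scene",(180,115),5)]:
    im=cv2.imread(f"pics/{n}4.png"); t=cv2.resize(im[y0:y0+360//k,x0:x0+392//k],None,fx=k,fy=k,interpolation=cv2.INTER_CUBIC); out.append(t[:360])
cv2.imwrite("pics/v4.png",np.hstack(out))
E
```

```text
floor t17.6 [ 418.  -323.6   77.5] w58.6 g65.3 F [-1.3  0.5  5. ]
rel t17.9 [ 417.6 -323.2   76.8] w74.0 g0.0 F [0.2 0.2 0.4]
roller above t20.2 [694.  -94.8 200.1] w85.1 g0.0 F [-0.3  0.   0.3]
grip t21.6 [695.1 -93.7  81. ] w37.3 g59.4 F [-0.6 -0.8  6.8]
lift t22.3 [693.8 -93.3 223.3] w36.9 g60.0 F [-0.7  0.4 -2.2]
```

View pics/v4.png

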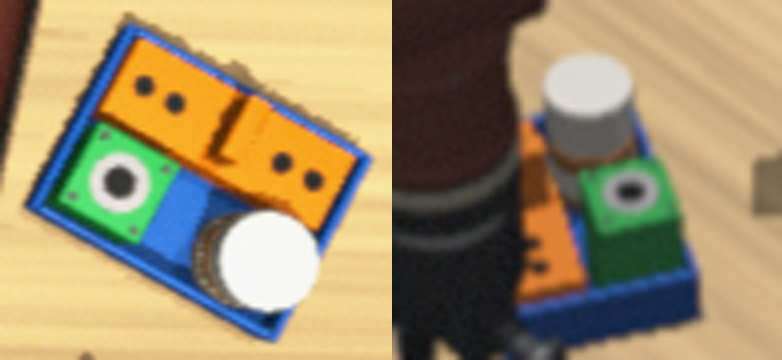

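```bash
python3 - <<'E'
from meas import *
h,s,v=load("pics/top4.png")
def rel(P): d=P-C; return np.round([d@ex*1e3,d@ey*1e3],1)
c=blob((s<45)&(v>180),(355,249),20); P=onplane("top",c,.101); (x,y),r=cv2.minEnclosingCircle((P[:,:2]*1e3).astype(np.float32)); print("lid",rel(np.array([x,y])/1e3),r)
b=blob((h>45)&(h<85)&(s>80)&(v>110),(318,230)); q,wh,a=rect(onplane("top",b,.096)); print("housing",rel(q),wh,a)
c=blob((s<70)&(v>130),(318,230),12); P=onplane("top",c,.096); (x,y),r=cv2.minEnclosingCircle((P[:,:2]*1e3).astype(np.float32)); print("bearing",rel(np.array([x,y])/1e3),r)
E
```

```text
lid [-50.5  31.5] 30.93087387084961
housing [51.7 34.1] [55.63515854 56.52802658] 62.027015686035156
bearing [50.9 33.4] 18.268983840942383
```

```bash
python3 - <<'E'
from h import *
p=T(1.6,36)
go(p,.225,YT+90); st("over"); snap("top","top5"); snap("scene","scene5")
for z in (.195,.18,.165,.15,.135,.12,.105,.095,.090):
    lin(p,z,.12); o=st(z)
    if abs(o["contact_force"][2]+1.6)>3 or np.linalg.norm(o["contact_force"][:2])>4: print("STOP");break
E
```

```text
over t23.7 [ 436.  -273.6  224.5] w37.2 g60.0 F [ 0.4  0.4 -1.4]
0.195 t24.2 [ 435.8 -273.5  194.9] w37.1 g60.0 F [-0.  -0.4 -0.9]
0.18 t24.5 [ 435.7 -273.7  180.2] w36.9 g60.1 F [ 0.1 -0.1 -2.2]
0.165 t24.7 [ 435.5 -273.7  165.1] w36.7 g60.1 F [-1.   0.4 -2. ]
0.15 t25.0 [ 435.5 -273.6  150.1] w36.5 g60.1 F [ 0.5  0.2 -1.6]
0.135 t25.3 [ 435.4 -273.6  135.1] w36.8 g60.1 F [ 0.2 -0.1 -1.6]
0.12 t25.6 [ 435.4 -273.6  120.1] w36.7 g60.1 F [ 0.4 -0.2 -1.7]
0.105 t25.8 [ 435.4 -273.6  105.1] w36.8 g60.2 F [ 0.1 -0.  -1. ]
0.095 t26.1 [ 435.5 -273.7   95.2] w36.7 g60.2 F [-0.  -0.3 -1.5]
0.09 t26.3 [ 435.6 -273.8   90. ] w37.1 g60.2 F [ 0.  -0.  -1.6]
```

```bash
python3 - <<'E'
from h import *
p=T(1.6,36)
lin(p,.0862,.04); st("floor"); env.command_gripper(.052); st("rel")
lin(p,.22,.2); env.command_gripper(0.)
go((.466,-.0715),.16,0); st("bell above"); t=snap("top","top6"); s=snap("scene","scene6")
k=cv2.resize
out=np.hstack([k(t[184:274,288:386],None,fx=4,fy=4),k(s[115:187,180:258],(390,360))])
cv2.imwrite("pics/v6.png",out[:,:,::-1])
E
```

```text
floor t26.6 [ 436.4 -274.4   86.6] w37.1 g60.2 F [ 0.3 -0.8  2. ]
rel t26.9 [ 435.5 -273.7   86.1] w52.3 g0.0 F [ 0.3 -0.4  0. ]
bell above t29.1 [466.6 -72.4 160.5] w-0.1 g0.0 F [-0.4  0.1 -1.1]
```

View pics/v6.png

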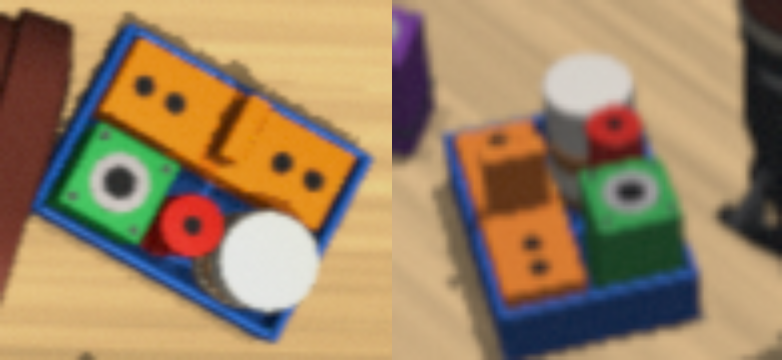

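All four stand upright side by side in the tote. Now the bell.

```bash
python3 - <<'E'
from h import *
b=(.466,-.0715)
lin(b,.085,.15); st()
for z in (.078,.075,.073,.072,.071,.070,.069,.068,.067):
    lin(b,z,.04); o=st(z)
    if o["contact_force"][2]>14: break
env.hold(.2); st("held"); lin(b,.16,.15); st("up"); env.hold(.3); snap("top","top7"); snap("scene","scene7")
E
```

```text
t29.9 [466.4 -72.1  85.5] w-0.1 g0.0 F [-0.   0.  -0.4]
0.078 t30.2 [466.7 -71.8  78.5] w-0.3 g1.1 F [ 1.  -1.2  3. ]
0.075 t30.4 [466.5 -71.7  75.2] w-0.3 g1.9 F [ 1.6 -1.3  3.6]
0.073 t30.7 [466.5 -71.7  73.2] w-0.1 g2.4 F [ 2.9 -0.7  5.3]
0.072 t30.9 [466.4 -71.7  72.2] w-0.3 g2.6 F [ 2.4 -1.2  5.8]
0.071 t31.2 [466.5 -71.7  71.2] w-0.3 g2.9 F [ 1.3 -2.   6.9]
0.07 t31.4 [466.6 -71.7  70.9] w0.2 g8.2 F [ 0.9 -0.8 15.5]
held t31.6 [466.6 -71.7  70.9] w0.2 g8.1 F [-0.9 -1.  16.3]
up t32.4 [465.1 -71.1 158.9] w0.4 g0.0 F [0.4 1.4 0.4]
```

The force followed the spring up to 7 N, then jumped to 16 N at the stop, and it dropped back to zero on the way up.

```bash
python3 -c "
from plant import env
print(env.hand_in())"
```

```text
the job is handed in; nothing more can be done
None
```

I put the guide, tub and roller in the tote beside the housing; in the last pictures I viewed, all four stand upright. I then pressed the bell to its stop, let it back up and handed in at about 33 s; no verdict was returned.

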